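# Find the free-running label roller and hang it on the applicator

## Task

The label applicator is missing its guide roller, and of the three roller brackets on the rubber mat only one still has a good bearing. First give the roller of each of the three a good spin with a fingertip while they lie there, to feel which one runs on freely and which two drag and bind. Then hang the free-running one on the two studs of the applicator's sloping face: large ends of the keyholes over the stud heads, plate flat against the face, slid down until fully home; leave the other two lying on the mat and do not disturb the glassware.

Things in the scene. Friction and masses are not known exactly. Their poses are not given: they have to be found in the camera images.
- bracket_a: Steel roller bracket lying on the mat, roller up. a, b, c are identical to look at, in shuffled places: one runs freely, two drag. Flat plate 132 (x) x 56 (y) x 4 mm. Origin: centre of the plate's underside; z out of the plate towards the roller, x along it to its top end, which has a thumb tab 40 wide, 18 mm high at x = 62 to 66 mm. At the start x points roughly away from the robot.
- bracket_b: Like bracket_a. All three: mass about 0.45 kg. Two ears, x = -15 to +15 mm, stand up to z = 42 mm, flat outer faces at y = -27 and +27 mm: grip across these 54 mm. Between them a rubber-covered roller, 44 mm in diameter, 42 mm long, axle along y at x = 0, z = 28 mm; its crest at z = 50 mm stands 8 mm proud of the ears.
- bracket_c: Like bracket_a. All three: two keyholes through the plate on y = 0. Large ends 20 mm across (corners cut at 45 degrees), centred at x = -50 and x = +38 mm; from each a slot 9 mm wide runs towards +x (the tab) and ends square at x = -29.5 and x = +58.5 mm.
- roller_a (a joint): Angle of bracket_a's roller (rad), near 0 at the start, counts on through full turns; grows when its top moves towards the bracket's +x. The good roller, set turning at 5 to 10 rad/s, runs on by itself for over a second. A bad one needs 0.5 to 0.8 N at the rim, stops the moment the finger leaves it and binds 80 degrees either way. Pale scraps of label show it turning.
- roller_b (a joint): The same for bracket_b.
- roller_c (a joint): The same for bracket_c.
- face: The applicator's flat aluminium face, 292 x 180 mm, fixed, sloping 35 degrees from level, low side towards the robot. Origin: on the surface in the middle of the empty station; x up the slope, y to the left, z square out of the face. A bracket fully home has its origin and axes on these, slot ends on the stud necks. Clear to 85 mm either side; fixed like roller at x = 98 to 144 mm, 50 mm high.
- stud_top (a point): Centre of the top of the upper stud's head: on the face at x = 55.25, y = 0, 9.5 mm off it. Both studs: neck 6.5 mm in diameter and 6.5 mm long, head 14 mm in diameter and 3 mm thick. A bracket goes on over the heads 17 mm higher up the slope than home, parallel to the face, tab up.
- stud_bottom (a point): Centre of the top of the lower stud's head: on the face at x = -32.75, y = 0, 9.5 mm off it. Same stud. Below it a bar 10 mm high crosses the face at x = -122 to -140 mm.
- applicator: The label applicator, fixed: white wedge-shaped housing 250 deep x 190 wide, 50 mm high in front and 225 mm at the rear, with the sloping face on top, a cradle with two rollers reaching 125 mm out in front of it (55 mm high), a label reel behind and a hand crank on its left side. Origin: under the middle of the housing, on the worktop; its front (low) side is -x.
- mat: Dark grey rubber bar mat, fixed, 180 x 400 x 5 mm, under the brackets. Origin: centre of its underside, on the worktop; its top is 5 mm up.
- gin_bottle: Green glass bottle, 76 mm in diameter, 230 mm tall, standing beyond the mat; leave it standing. Origin: centre of its base.
- beaker: Glass tumbler, 84 mm across, 100 mm tall, standing beyond the mat; leave it standing. Origin: centre of its base.
- shot_glass: Shot glass, 50 mm across, 60 mm tall, standing beyond the mat; leave it standing. Origin: centre of its base.
Mind the look-alikes: they are no part of the job. Leave any brown or yellow look-alike of the bracket_b alone. What is shaped like the bracket_a but turquoise or yellow is not meant.

How it is judged:
On the way:
1. the rollers of all three have been turned by at least half a radian (either way) while the brackets lie on the mat ((value of joint roller_a above 0.5 rad or value of joint roller_a below -0.5 rad) and (value of joint roller_b above 0.5 rad or value of joint roller_b below -0.5 rad) and (value of joint roller_c above 0.5 rad or value of joint roller_c below -0.5 rad) and z of each of bracket_a, bracket_b, bracket_c in the frame of mat below 0.015 m), for 0.1 s.
At the end, for the whole second after the job is handed in: A bracket whose roller ran freely (now over 1.8 rad from zero, as a bad one cannot be) hangs on both studs: within 4 mm of home along and across the slope, flat on the face (3 mm, 3.5 degrees), tab up, at rest; the other two lie flat on the mat, roller up (((x of bracket_a in the frame of face between -0.004 and 0.004 m and y of bracket_a in the frame of face between -0.004 and 0.004 m and z of bracket_a in the frame of face between -0.003 and 0.003 m and angle between the z axis of bracket_a and the z axis of face, either way round below 0.06 rad and angle between the x axis of bracket_a and the x axis of face, either way round below 0.1 rad and angle between bracket_a's own x axis and vertical below 1.3 rad and linear speed of bracket_a below 0.02 m/s and (value of joint roller_a above 1.8 rad or value of joint roller_a below -1.8 rad) and z of each of bracket_b, bracket_c in the frame of mat below 0.015 m and horizontal distance between each of bracket_b, bracket_c and mat below 0.23 m and angle between each of bracket_b, bracket_c's own z axis and vertical below 0.15 rad) or (x of bracket_b in the frame of face between -0.004 and 0.004 m and y of bracket_b in the frame of face between -0.004 and 0.004 m and z of bracket_b in the frame of face between -0.003 and 0.003 m and angle between the z axis of bracket_b and the z axis of face, either way round below 0.06 rad and angle between the x axis of bracket_b and the x axis of face, either way round below 0.1 rad and angle between bracket_b's own x axis and vertical below 1.3 rad and linear speed of bracket_b below 0.02 m/s and (value of joint roller_b above 1.8 rad or value of joint roller_b below -1.8 rad) and z of each of bracket_a, bracket_c in the frame of mat below 0.015 m and horizontal distance between each of bracket_a, bracket_c and mat below 0.23 m and angle between each of bracket_a, bracket_c's own z axis and vertical below 0.15 rad) or (x of bracket_c in the frame of face between -0.004 and 0.004 m and y of bracket_c in the frame of face between -0.004 and 0.004 m and z of bracket_c in the frame of face between -0.003 and 0.003 m and angle between the z axis of bracket_c and the z axis of face, either way round below 0.06 rad and angle between the x axis of bracket_c and the x axis of face, either way round below 0.1 rad and angle between bracket_c's own x axis and vertical below 1.3 rad and linear speed of bracket_c below 0.02 m/s and (value of joint roller_c above 1.8 rad or value of joint roller_c below -1.8 rad) and z of each of bracket_a, bracket_b in the frame of mat below 0.015 m and horizontal distance between each of bracket_a, bracket_b and mat below 0.23 m and angle between each of bracket_a, bracket_b's own z axis and vertical below 0.15 rad))); the robot touches nothing.
It fails at once if glassware tipped, or pushed more than 30 mm (distance of any of gin_bottle, beaker, shot_glass from where it was at the start of the episode above 0.03 m or angle between any of gin_bottle, beaker, shot_glass's own z axis and vertical above 0.35 rad).
It also fails if it takes over 54 s, if anything falls off the work surface, if the arm or the gripper's body presses on something with over 40 N, if the wrist force passes 120 N, or if a joint passes its speed limit or range.

## Robot

A 6-joint arm with a two-finger parallel gripper is mounted at the origin on the work surface. World frame = base frame: x ahead of the robot, y to its left, z up, the work surface at z = 0. Lengths are in m, angles in rad, forces in N, time in s.
With the tool pointing down it reaches from about 0.225 to 0.875 m from the base axis. Payload 3.4 kg.
Tool frame: the origin (TCP) lies on the centre line of the jaws, within the pads' length; the fingertips stand 11 mm ahead of it and the grasp point (between the pads) lies 8 mm behind it; z points along the fingers, y is the line along which they close (so a half turn about z gives the same grasp; the last joint's range is limited). The gripper opens to 85 mm and grips with 20 to 120 N. Pads are 22 mm wide; open, the fingers measure 114 mm over their backs; the gripper's body (76 mm by 85 mm) begins 54 mm behind the grasp point. The pads swing forward as they close: fully open they stand 13 mm farther back than shut.
Start: joints at [1.192, 0.276, 1.505, -0, 1.361, -0.121], TCP at [0.147, 0.556, 0.242] pointing down, gripper open.
Joint ranges: [-2.89, 2.89], [-0.75, 2.08], [0.22, 2.7], [-1.18, 4.32], [0.11, 2.71], [-2.7, 2.7]. Speed limits (rad/s): [2.57, 2.57, 3.14, 3.14, 3.14, 3.14].

## Interface

Orientations are given as a unit quaternion [w, x, y, z].
In Python, from rig import manip, eyes, job gives the robot as it stands.
- The arm moves only by the tool drive_tool, never from a script. Its argument "rows" is a list of rows, each a list of 3 entries, a list of its own where there are three numbers: the turn, a rotation vector about the world's x, y, z in rad, then the shift along the world's x, y, z in cm, then the finger opening in cm, from 0 to 8.54. A call has 1 to 8 rows; each row shifts and turns the commanded pose from where the row before left it; what a row does not reach is not made up. A row lasts 1/8 s, in which the tool goes at most 62.5 mm and 10.7 degrees, less where a joint would pass 70% of its speed; a pose out of reach is approached as far as the arm can. A call is refused whole if a number of a shift passes 6.25 or a number of a turn 0.188, either way. A call with a gripper value outside its range is refused whole. The fingers move at their own pace and stop on an object; "force" is the grip in N (left out, the last holds). Time passes only in rows, so rows that do not move let the fingers close. It gives the time, the measured TCP pose, the force, the opening and the grip force at its end, in the units of the state.
- manip.get_state(): the state, without advancing time (a new reading comes with each control period).
- eyes.get_image(name): name is "side" or "top" or "wrist"; returns the picture (480x640x3 uint8, red, green, blue); there is no depth.
- eyes.get_calibration(name): a dict with "camera_matrix" (3x3 intrinsics, pixels), "view" (4x4, takes a point from world to camera coordinates). Camera axes: x right, y up, looking along -z (the intrinsics and any distortion apply to the point x, -y, -z); pixel columns grow to the right and rows downward; lengths in m; the calibration is good to about 2 mm. A picture is of the moment at which its call begins: read the wrist's pose just before it. get_calibration takes no time and is no camera call; for the wrist camera it gives the pose at the moment of the call.
- job.sign_off(): hands the job in; it is judged then, once.
The state is a dict: "clock": time; "qpos": joint angles; "qd": joint speeds; "effort": joint torques, N m; "position": TCP position; "ee_rot": TCP orientation; "contact_force": force on the tool from outside, world axes, zero at the start; "moment": the same for the moment, N m; "width": finger opening in m; "gripper_force": force on a finger pad.
Only numpy, scipy, OpenCV 4.12 (cv2) and the standard library are available. Lean on these libraries where they do the work, as an engineer would, in place of code of your own. Each camera call takes 0.05 s, during which the arm holds its last target. There are 200 camera calls.

## Working session

There is one attempt and no reset: what is moved stays moved. The work goes in short steps, Python scripts to look and compute and a tool call to move; the robot and the scene stay as the last step left them, time stands still between calls to the robot, and variables do not carry over. Pictures are saved under pics/ and viewed, at most 10 in all, crops included, and the job is handed in when it is done.

Besides the shell and the picture viewer there is one more tool, called in YAML: its name, and indented under it one key for each argument. drive_tool: Moves the arm, as the interface text tells. Its arguments: {"type":"object","properties":{"rows":{"type":"array"},"force":{"type":"number"}},"required":["rows"]}

```bash
mkdir -p pics; cat > h.py <<'E'
import numpy as np,cv2
from rig import manip,eyes,job
def K(n):
    c=eyes.get_calibration(n);return np.array(c["camera_matrix"]),np.array(c["view"]),c
def ray(n,uv,cal=None):
    k,v,_=cal or K(n);p=np.linalg.inv(k)@[uv[0],uv[1],1.];d=np.array([p[0],-p[1],-1.])
    R=v[:3,:3];o=-R.T@v[:3,3];return o,R.T@d
def onz(n,uv,z,cal=None):
    o,d=ray(n,uv,cal);return o+d*(z-o[2])/d[2]
def proj(n,P,cal=None):
    k,v,_=cal or K(n);q=v[:3,:3]@np.array(P)+v[:3,3];q=k@[q[0],-q[1],-q[2]];return q[:2]/q[2]
def snap(n,f):
    im=eyes.get_image(n);cv2.imwrite('pics/'+f,im[:,:,::-1]);return im
E
python3 - <<'E'
from h import *
for n in('top','side'):
    c=eyes.get_calibration(n);print({k:np.round(v,3) for k,v in c.items()});snap(n,n+'0.png')
print(manip.get_state())
E
```

```text
{'camera_matrix': array([[511.211,   0.   , 310.698],
       [  0.   , 511.211, 244.89 ],
       [  0.   ,   0.   ,   1.   ]]), 'view': array([[-0.008, -1.   ,  0.005, -0.169],
       [ 0.997, -0.007,  0.083, -0.519],
       [-0.083,  0.006,  0.997, -1.559],
       [ 0.   ,  0.   ,  0.   ,  1.   ]])}
{'camera_matrix': array([[622.69 ,   0.   , 315.011],
       [  0.   , 622.69 , 241.032],
       [  0.   ,   0.   ,   1.   ]]), 'view': array([[ 0.74 , -0.672,  0.004, -0.492],
       [ 0.525,  0.581,  0.622, -0.246],
       [-0.421, -0.458,  0.783, -1.512],
       [ 0.   ,  0.   ,  0.   ,  1.   ]])}
{'clock': 0.1, 'qpos': array([ 1.19198214e+00,  2.76546810e-01,  1.50597639e+00, -7.37033003e-06,
        1.36072922e+00, -1.21012998e-01]), 'qd': array([ 0.00048044,  0.00015496, -0.00208833, -0.00148857, -0.00279764,
        0.00075737]), 'effort': array([ 1.66135160e-03, -4.17700839e+01, -2.46402651e+01,  1.11639542e-04,
        5.82623339e-03, -2.38063052e-05]), 'position': array([0.1464478 , 0.55557631, 0.24152964]), 'ee_rot': array([-2.01754331e-04,  1.28543127e-01,  9.91703573e-01, -8.04989140e-04]), 'contact_force': array([-0.05967003, -0.05877251,  0.07538894]), 'moment': array([-0.01213635, -0.00572035, -0.03624268]), 'gripper_force': 0.0, 'width': 0.08548353785386838}
```

View pics/top0.png

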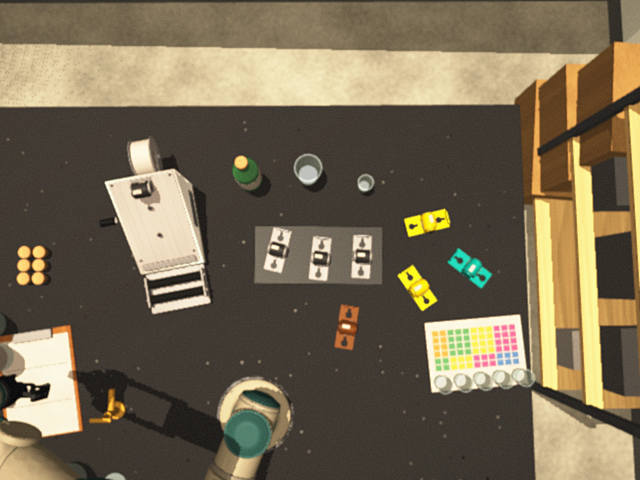

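View pics/side0.png

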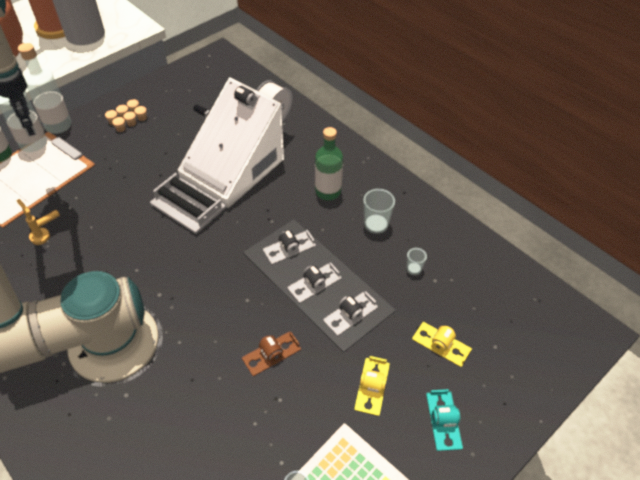

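Top view: brackets on the mat at about (278,250), (320,258), (362,256), and the applicator face with studs at about (153,197) and (159,235). In the side view the studs are at about (236,119) and (221,147). Next I measure them by mask and contour.

```bash
python3 - <<'E'
from h import *
top=cv2.imread('pics/top0.png');side=cv2.imread('pics/side0.png')
a=cv2.resize(top[215:295,245:390],None,fx=4,fy=4,interpolation=2)
b=cv2.resize(top[160:260,100:210],None,fx=3,fy=3,interpolation=2)
c=cv2.resize(side[75:215,150:300],None,fx=2,fy=2,interpolation=2)
d=np.zeros((600,800,3),np.uint8);d[:a.shape[0],:a.shape[1]]=a[:,:800]
d[320:320+280,:300]=c;d[320:600,300:630]=b[:280]
cv2.imwrite('pics/crop0.png',d)
g=cv2.cvtColor(top,cv2.COLOR_BGR2GRAY)[225:285,255:385]
m=(g>120).astype(np.uint8);m=cv2.morphologyEx(m,cv2.MORPH_CLOSE,np.ones((9,5)))
for ct in cv2.findContours(m,0,2)[0]:
    if cv2.contourArea(ct)<200: continue
    r=cv2.minAreaRect(ct.reshape(-1,2).astype(np.float32)+np.float32([255,225]));bx=cv2.boxPoints(r)
    P=np.array([onz('top',p,.009) for p in bx])
    c0=P.mean(0);e=[P[1]-P[0],P[2]-P[1]];L=max(e,key=np.linalg.norm);L=L*np.sign(L[0])
    print(np.round(r[0]),'c',np.round(c0,4),'sizes',[round(np.linalg.norm(x),4) for x in e],'yaw',round(np.degrees(np.arctan2(L[1],L[0])),1))
def tri(u,v):
    o1,d1=ray('top',u);o2,d2=ray('side',v)
    s=np.linalg.lstsq(np.c_[d1,-d2],o2-o1,rcond=None)[0];p,q=o1+s[0]*d1,o2+s[1]*d2
    return (p+q)/2,np.linalg.norm(p-q)
print(tri((153,197),(236,119)),tri((159,235),(221,147)))
for n,uv in(('mat',[(255,227),(382,227),(382,284),(255,283)]),):
    print(np.round([onz('top',p,.005) for p in uv],3))
E
```

```text
[319. 260.] c [ 0.4717 -0.1994  0.009 ] sizes [np.float64(0.1531), np.float64(0.0631)] yaw -6.1
[362. 256.] c [ 0.4825 -0.3316  0.009 ] sizes [np.float64(0.139), np.float64(0.0648)] yaw -3.2
[274. 254.] c [ 0.4898 -0.0571  0.009 ] sizes [np.float64(0.1157), np.float64(0.184)] yaw -0.3
(array([0.63383311, 0.28271974, 0.16001254]), np.float64(0.028685609802427337)) (array([0.5427383 , 0.26704311, 0.11786486]), np.float64(0.0031920039141439915))
[[ 0.576  0.001  0.005]
 [ 0.574 -0.397  0.005]
 [ 0.395 -0.394  0.005]
 [ 0.401  0.001  0.005]]
```

View pics/crop0.png

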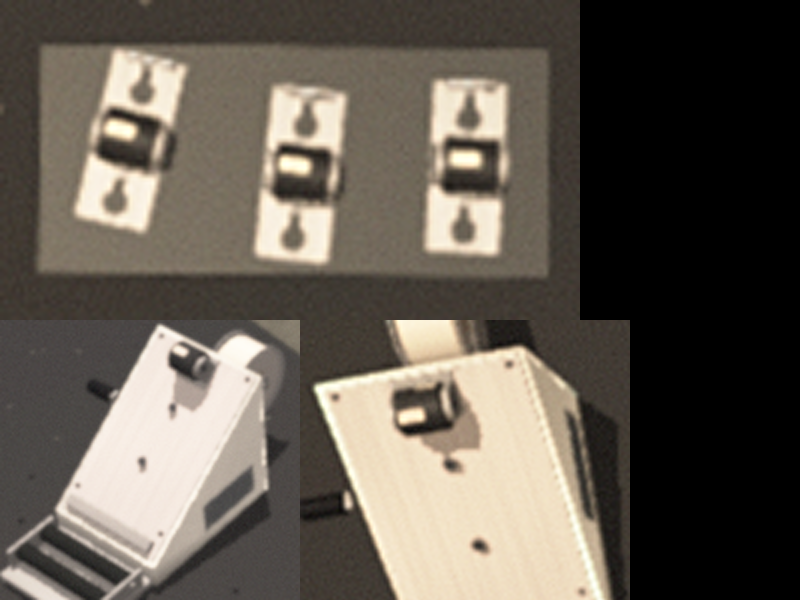

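The crop shows all three brackets tab-away on the mat, with keyholes clear. The upper stud is at top (150.7,208) / side (236,120) and the lower at top (160,235) / side (220.5,146.5).

```bash
python3 - <<'E'
from h import *
def tri(u,v):
    o1,d1=ray('top',u);o2,d2=ray('side',v)
    s=np.linalg.lstsq(np.c_[d1,-d2],o2-o1,rcond=None)[0];p,q=o1+s[0]*d1,o2+s[1]*d2
    return (p+q)/2,np.linalg.norm(p-q)
A,e1=tri((150.7,208),(236,120));B,e2=tri((160,235),(220.5,146.5))
d=A-B;print(A,B,e1,e2,np.linalg.norm(d),'slope',np.degrees(np.arcsin(d[2]/np.linalg.norm(d))),'yaw',np.degrees(np.arctan2(d[1],d[0])))
s=lambda p:(p[0]/4+245,p[1]/4+215)
for u,l in(((143,92),(117,200)),((307,126),(293,235)),((469,116),(463,228))):
    U,L=onz('top',s(u),.009),onz('top',s(l),.009);d=U-L
    print(L+d*50/88,np.linalg.norm(d),'yaw',np.degrees(np.arctan2(d[1],d[0])))
for c in ((113,48),(187,65),(148,232),(75,215)),((271,86),(346,92),(330,263),(255,257)),((433,80),(508,82),(498,254),(424,250)):
    P=np.array([onz('top',s(p),.009) for p in c]);x=(P[0]+P[1]-P[2]-P[3])/2;print('corners',P.mean(0),np.linalg.norm(x),np.degrees(np.arctan2(x[1],x[0])))
s=manip.get_state();print(s['position'])
E
```

```text
[0.61251112 0.27711839 0.17074424] [0.5409271  0.26341905 0.12345358] 0.0002090741916784964 0.00020255322078552258 0.08688124313357895 slope 32.977787644148016 yaw 10.83394377617431
[ 0.50443706 -0.07099366  0.009     ] 0.086585587081404 yaw -13.647086249926533
[ 0.47661315 -0.20250767  0.009     ] 0.08558188103519469 yaw -7.838699350211228
[ 0.48245101 -0.33140723  0.009     ] 0.08746758188103028 yaw -3.9776531980866587
corners [ 0.50351242 -0.0702176   0.009     ] 0.13365612278353844 -13.091940086422314
corners [ 0.47564065 -0.20215403  0.009     ] 0.13380880351900418 -5.867458722924308
corners [ 0.48092394 -0.330878    0.009     ] 0.13362166534830872 -4.090030402797818
[0.1464478  0.55557631 0.24152964]
```

drive_tool:
  rows:
    - [[0,0,0],[2.9,-5.2,-0.5],0]
    - [[0,0,0],[2.9,-5.2,-0.5],0]
    - [[0,0,0],[2.9,-5.2,-0.5],0]
    - [[0,0,0],[2.9,-5.2,-0.5],0]
    - [[0,0,0],[2.9,-5.2,-0.5],0]
    - [[0,0,0],[2.9,-5.2,-0.5],0]
    - [[0,0,0],[2.9,-5.2,-0.5],0]
    - [[0,0,0],[2.9,-5.2,-0.5],0]
  force: 30

```text
clock: 1.1
position: [0.3791, 0.1383, 0.2021]
ee_rot: [0.0, 0.129, 0.992, 0.0]
contact_force: [0.6, 0.6, -0.2]
width: -0.0001
gripper_force: 0.0
```

drive_tool:
  rows:
    - [[0,0,0],[2.9,-5.15,-1.0],0]
    - [[0,0,0],[2.9,-5.15,-1.0],0]
    - [[0,0,0],[2.9,-5.15,-1.0],0]
    - [[0,0,0],[2.9,-5.15,-1.0],0]
    - [[0,0,0],[0,0,-4.0],0]
    - [[0,0,0],[0,0,-3.0],0]
    - [[0,0,0],[0,0,0],0]

```text
clock: 1.98
position: [0.4924, -0.0656, 0.0901]
ee_rot: [-0.003, 0.129, 0.992, 0.001]
contact_force: [0.0, 0.7, -0.3]
width: -0.0001
gripper_force: 0.0
```

```bash
python3 - <<'E'
from h import *
print(manip.get_state()['position'])
snap('wrist','w1.png')
k,v,_=K('wrist');R=v[:3,:3];print(k,R,-R.T@v[:3,3])
s=manip.get_state()['position'];print(s, proj('wrist',s), proj('wrist',[.504,-.0706,.055]))
E
```

```text
[ 0.49236357 -0.06561778  0.09008584]
[[346.17158513   0.         318.92488908]
 [  0.         346.17158513 241.63975371]
 [  0.           0.           1.        ]] [[ 2.56558915e-01  9.66528431e-01 -5.61980666e-04]
 [-9.34411742e-01  2.47885016e-01 -2.55788419e-01]
 [-2.47087472e-01  6.61499206e-02  9.66732625e-01]] [ 0.43054914 -0.04940114  0.223532  ]
[ 0.49387802 -0.06582243  0.09166098] [320.00515028 312.48506667] [315.98419485 300.03114988]
```

View pics/w1.png

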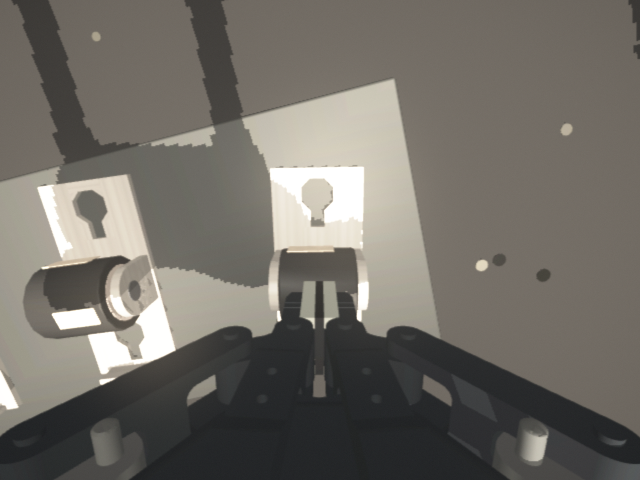

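The wrist view shows the bracket aligned with the closed fingertips at about (318,300), near the roller and on the robot's side of its crest. Descending to contact.

drive_tool:
  rows:
    - [[0,0,0],[0.2,-0.05,-1.4],0]
    - [[0,0,0],[0,0,-0.8],0]
    - [[0,0,0],[0,0,0],0]

```text
clock: 2.4
position: [0.4963, -0.0662, 0.07]
ee_rot: [-0.0, 0.128, 0.992, 0.0]
contact_force: [0.4, 0.2, 0.4]
width: 0.0003
gripper_force: 0.0
```

drive_tool:
  rows:
    - [[0,0,0],[0,0,-0.1],0]
    - [[0,0,0],[0,0,0],0]

```text
clock: 2.65
position: [0.4968, -0.0665, 0.0696]
ee_rot: [0.0, 0.128, 0.992, -0.0]
contact_force: [0.5, 0.0, 0.3]
width: -0.0001
gripper_force: 0.0
```

drive_tool:
  rows:
    - [[0,0,0],[0,0,-0.1],0]
    - [[0,0,0],[0,0,0],0]

```text
clock: 2.9
position: [0.4966, -0.0665, 0.0684]
ee_rot: [0.0, 0.129, 0.992, 0.0]
contact_force: [-0.6, -0.1, 0.1]
width: -0.0003
gripper_force: 0.0
```

drive_tool:
  rows:
    - [[0,0,0],[0,0,-0.15],0]
    - [[0,0,0],[0,0,0],0]

```text
clock: 3.15
position: [0.4965, -0.0664, 0.0667]
ee_rot: [-0.0, 0.129, 0.992, 0.0]
contact_force: [-0.6, 0.9, 1.0]
width: -0.0
gripper_force: 0.0
```

drive_tool:
  rows:
    - [[0,0,0],[0,0,-0.1],0]
    - [[0,0,0],[0,0,0],0]

```text
clock: 3.4
position: [0.4969, -0.0666, 0.066]
ee_rot: [0.0, 0.129, 0.992, 0.0]
contact_force: [0.6, -0.0, 2.0]
width: -0.0003
gripper_force: 0.9
```

drive_tool:
  rows:
    - [[0,0,0],[1.8,-0.4,-0.03],0]
    - [[0,0,0],[0.6,-0.1,3.0],0]

```text
clock: 3.65
position: [0.5199, -0.0714, 0.0941]
ee_rot: [-0.002, 0.129, 0.992, 0.0]
contact_force: [0.0, 0.2, -0.4]
width: -0.0002
gripper_force: 0.0
```

```bash
cat > spin.py <<'E'
import sys
from h import *
tag=sys.argv[1];x,y=float(sys.argv[2]),float(sys.argv[3])
ims=[];cr=[]
for i in range(6):
    ims.append(eyes.get_image('wrist'));c=K('wrist');u,v=proj('wrist',[x-.012,y,.04],c).astype(int)
    cr.append(cv2.resize(ims[-1][max(v-60,0):v+60,max(u-60,0):u+60],(240,240)))
s=manip.get_state();print(s['position'],s['clock'])
print('diff',[round(float(np.abs(cr[i+1].astype(int)-cr[i]).mean()),1) for i in range(5)])
cv2.imwrite(f'pics/spin{tag}.png',np.vstack([np.hstack(cr[:3]),np.hstack(cr[3:])])[:,:,::-1])
E
python3 spin.py 1 .504 -.0706
```

```text
[ 0.51942814 -0.07112926  0.09460697] 3.95
diff [34.0, 17.2, 19.3, 25.4, 27.0]
```

View pics/spin1.png

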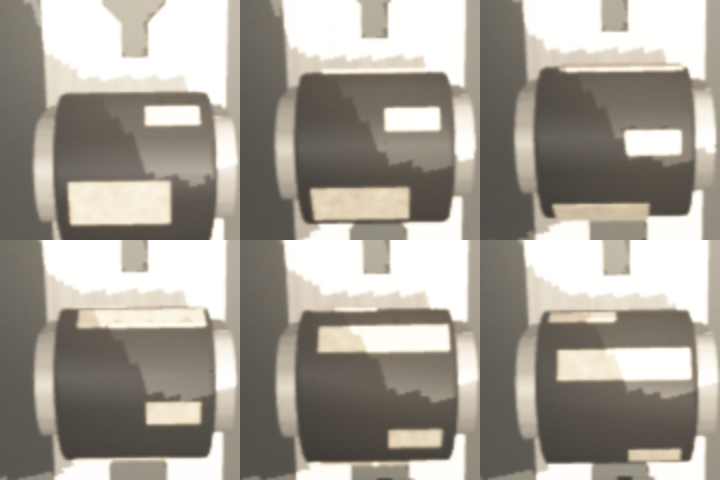

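The six frames show the label scraps moving steadily downwards after the finger left, so bracket 1 (leftmost) runs freely. Next are the other two.

drive_tool:
  rows:
    - [[0,0,0.07],[-1.7,-4.35,0],0]
    - [[0,0,0.07],[-1.7,-4.35,0],0]
    - [[0,0,0],[-1.7,-4.35,0],0]
    - [[0,0,0],[0,0,-2.3],0]
    - [[0,0,0],[0,0,-0.7],0]
    - [[0,0,0],[0,0,0],0]
    - [[0,0,0],[1.8,-0.2,-0.03],0]
    - [[0,0,0],[0.6,-0.05,3.0],0]

```text
clock: 4.95
position: [0.4927, -0.2031, 0.0935]
ee_rot: [-0.002, 0.058, 0.998, 0.001]
contact_force: [0.3, 0.6, 0.0]
width: -0.0
gripper_force: 0.0
```

```bash
python3 spin.py 2 .476 -.2023
```

```text
[ 0.4924439  -0.20346847  0.0940954 ] 5.25
diff [34.4, 16.9, 3.3, 9.2, 3.8]
```

View pics/spin2.png

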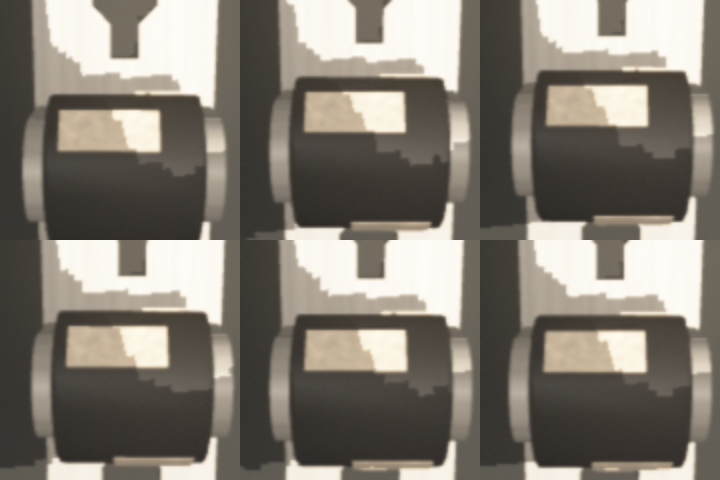

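Bracket 2's roller stands still in all frames, so it drags. Now bracket 3.

drive_tool:
  rows:
    - [[0,0,0.04],[-0.6,-4.25,0],0]
    - [[0,0,0],[-0.6,-4.25,0],0]
    - [[0,0,0],[-0.7,-4.25,0],0]
    - [[0,0,0],[0,0,-2.3],0]
    - [[0,0,0],[0,0,-0.7],0]
    - [[0,0,0],[0,0,0],0]
    - [[0,0,0],[1.8,-0.15,-0.03],0]
    - [[0,0,0],[0.6,-0.05,3.0],0]

```text
clock: 6.25
position: [0.4974, -0.332, 0.0927]
ee_rot: [-0.003, 0.039, 0.999, 0.002]
contact_force: [0.4, -0.8, -0.2]
width: -0.0003
gripper_force: 0.0
```

```bash
python3 spin.py 3 .4817 -.3311; python3 - <<'E'
from h import *
t=snap('top','top1.png');o=cv2.imread('pics/top0.png');t=t[:,:,::-1]
s=cv2.imread('pics/spin3.png')
a=lambda i:cv2.resize(i[222:286,250:390],None,fx=4,fy=4,interpolation=2)
d=np.zeros((600,800,3),np.uint8);d[:256,:560]=a(o);d[300:556,:560]=a(t);d[:240,560:]=s[:240,480:];d[300:540,560:]=s[240:,480:]
cv2.imwrite('pics/cmp.png',d)
E
```

```text
[ 0.49745329 -0.33285124  0.09364326] 6.55
diff [37.3, 14.6, 5.4, 6.6, 3.9]
```

View pics/cmp.png

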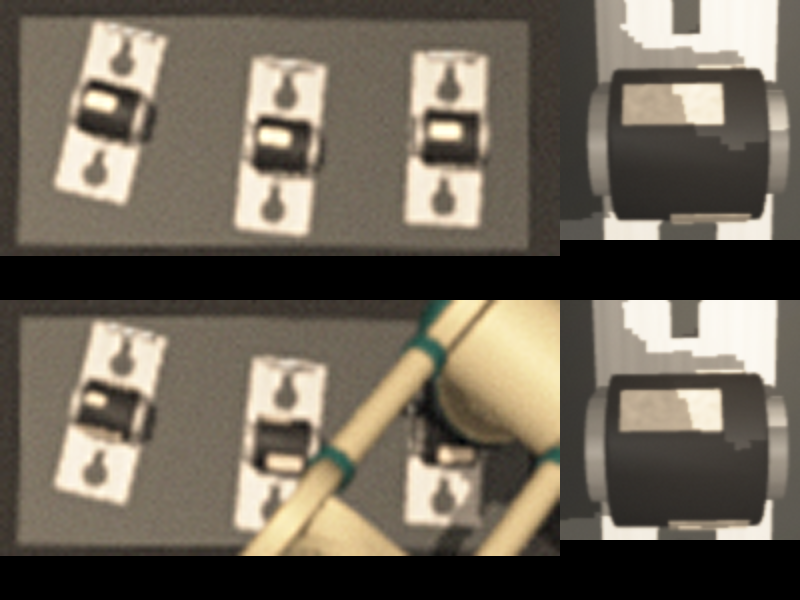

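Bracket 3 is also standing still, and in the top view both bad rollers' scraps have shifted, so both turned roughly 0.9 rad. Bracket 1 at crop (110,410) has not moved. Going back to grip it.

drive_tool:
  rows:
    - [[0,0,-0.05],[0.1,5.25,1.0],7.5]
    - [[0,0,-0.06],[0.1,5.25,1.0],7.5]
    - [[0,0,-0.05],[0.1,5.25,1.0],7.5]
    - [[0,0,0],[0.1,5.25,0],7.5]
    - [[0,0,0],[0.2,5.25,0],7.5]
    - [[0,0,0],[0,0,0],7.5]

```text
clock: 7.35
position: [0.503, -0.068, 0.1241]
ee_rot: [-0.001, 0.116, 0.993, 0.001]
contact_force: [-0.2, -0.4, -0.7]
width: 0.0747
gripper_force: 0.0
```

```bash
python3 - <<'E'
from h import *
im=snap('wrist','w2.png');s=manip.get_state();print(s['position'],s['ee_rot'])
c=K('wrist')
np.savez('w2.npz',k=c[0],v=c[1])
for x in(-50,38):
    a=np.radians(-13.3);print(proj('wrist',[.504+x/1e3*np.cos(a),-.0706+x/1e3*np.sin(a),.009]))
E
```

```text
[ 0.50368479 -0.06991451  0.12421032] [-8.91550361e-04  1.16970099e-01  9.93135034e-01  6.65532434e-05]
[318.55352472 173.39225742]
[319.03473064 290.11045835]
```

View pics/w2.png

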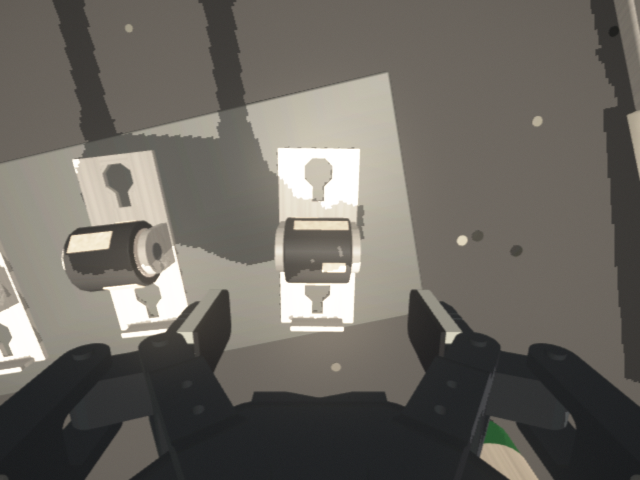

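Wrist view: the free bracket's keyholes are at (318,173) and (317,292), within a few pixels of prediction and centred between the open pads. Descending and gripping.

drive_tool:
  rows:
    - [[0,0,0],[0,-0.05,-5.0],7.5]
    - [[0,0,0],[0,0,-4.0],7.5]
    - [[0,0,0],[0,0,-1.0],7.5]
    - [[0,0,0],[0,0,0],5.0]
    - [[0,0,0],[0,0,0],5.0]
    - [[0,0,0],[0,0,0],5.0]
  force: 70

```text
clock: 8.15
position: [0.5051, -0.0724, 0.0258]
ee_rot: [0.001, 0.119, 0.993, -0.0]
contact_force: [-0.4, -1.0, -2.6]
width: 0.0533
gripper_force: 75.5
```

drive_tool:
  rows:
    - [[0,0,0],[0,0,0.5],5.0]
    - [[0,0,0],[0,0,2.0],5.0]
    - [[0,0,0],[0,0,4.0],5.0]
    - [[0,0,0],[0,0,5.0],5.0]
    - [[0,0,0],[0,0,5.0],5.0]
    - [[0,0,0],[0,0,5.0],5.0]

```text
clock: 8.9
position: [0.504, -0.0718, 0.2419]
ee_rot: [0.0, 0.119, 0.993, -0.0]
contact_force: [0.7, 0.4, -3.8]
width: 0.0535
gripper_force: 75.4
```

drive_tool:
  rows:
    - [[0,0,0.1425],[1.2,3.6,0],5.0]
    - [[0,0,0.1425],[1.2,3.6,0],5.0]
    - [[0,0,0.1425],[1.2,3.6,0],5.0]
    - [[0.0286,-0.15,0],[1.2,3.6,0],5.0]
    - [[0.0286,-0.15,0],[1.2,3.6,0],5.0]
    - [[0.0286,-0.15,0],[1.2,3.6,0],5.0]
    - [[0.0286,-0.15,0],[1.1,3.6,0],5.0]
    - [[0,0,0],[0,0,0],5.0]

```text
clock: 9.9
position: [0.5826, 0.1814, 0.2367]
ee_rot: [0.296, -0.092, 0.95, 0.028]
contact_force: [-0.9, -0.6, -4.4]
width: 0.0531
gripper_force: 75.8
```

```bash
python3 - <<'E'
from h import *
from scipy.spatial.transform import Rotation as Ro
im=snap('wrist','w3.png');s=manip.get_state();c=K('wrist');np.savez('w3.npz',k=c[0],v=c[1],p=s['position'],q=s['ee_rot'])
print(s['position'],Ro.from_quat(s['ee_rot'],scalar_first=True).as_matrix().round(3),s['qpos'].round(2),s['width'])
print(proj('wrist',[.6125,.2771,.1707],c),proj('wrist',[.5409,.2634,.1235],c))
E
```

```text
[0.58452774 0.18063219 0.23809883] [[-0.807 -0.191  0.559]
 [-0.158  0.982  0.108]
 [-0.569 -0.001 -0.822]] [ 0.18  0.08  1.93  0.01  0.52 -1.58] 0.05268732204760209
[458.4341203  253.73582438] [476.34116252 109.75229065]
```

View pics/w3.png

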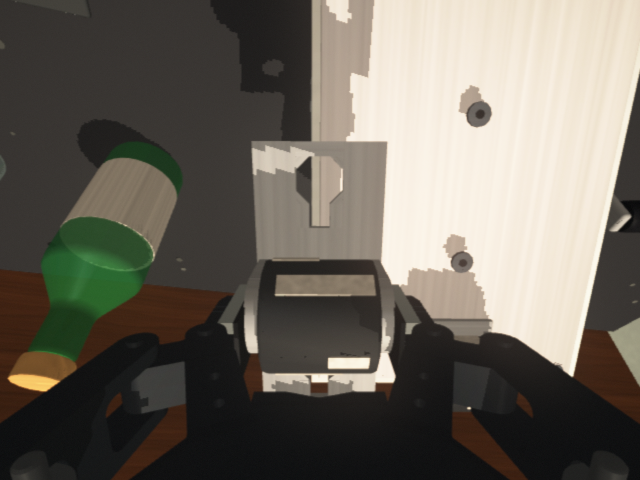

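The wrist view shows the held plate's lower end at row 142 (cols 252–386), its keyhole at about (320,178), and stud heads at (479,113) and (461,262). I'll take a settled picture and solve for the stud positions.

```bash
cat > fit.py <<'E'
from h import *
from scipy.spatial.transform import Rotation as Ro
from scipy.optimize import least_squares
im=eyes.get_image('wrist');s=manip.get_state();c=K('wrist')
g=cv2.cvtColor(im,cv2.COLOR_RGB2GRAY)
R=Ro.from_quat(s['ee_rot'],scalar_first=True).as_matrix();p=s['position']
X,Y,Z=-R[:,0],R[:,1],-R[:,2]   # bracket axes
def br(x,y,z,off=20.8): return p+(x*X+y*Y+(z-off)*Z)/1e3
print('p',p.round(4),'X',X.round(3),'Z',Z.round(3))
for q in((-66,28,4),(-66,-28,4),(-50,10,4),(-50,-10,4),(-60,0,4),(-29.5,0,4),(0,27,42)):print(q,proj('wrist',br(*q),c).round(1))
def circ(u,v,r=16):
    w=g[v-r:v+r,u-r:u+r]
    h=cv2.HoughCircles(cv2.resize(w,None,fx=4,fy=4,interpolation=2),3,2,200,param1=100,param2=15,minRadius=32,maxRadius=60)
    return None if h is None else (h[0,0,:2]/4+[u-r-.4,v-r-.4],h[0,0,2]/4)
a,b=circ(479,113),circ(461,262);print(a,b)
u1=a[0] if a else (479,113);u2=b[0] if b else (461,262)
o,d1=ray('wrist',u1,c);_,d2=ray('wrist',u2,c)
f=lambda t:[(t[1]*d2-t[0]*d1)[2]-.088*np.sin(np.radians(35)),np.linalg.norm(t[1]*d2-t[0]*d1)-.088]
t=least_squares(f,[.2,.2]).x;B=o+t[0]*d1;A=o+t[1]*d2;d=A-B
print('A',A.round(4),'B',B.round(4),'yaw',np.degrees(np.arctan2(d[1],d[0])))
cv2.imwrite('pics/w4.png',im[:,:,::-1])
E
python3 fit.py
```

```text
p [0.5864 0.1801 0.2395] X [0.806 0.156 0.571] Z [-0.561 -0.107  0.821]
(-66, 28, 4) [386.9 148.4]
(-66, -28, 4) [252.  148.6]
(-50, 10, 4) [342.9 187.3]
(-50, -10, 4) [296.  187.3]
(-60, 0, 4) [319.5 163.3]
(-29.5, 0, 4) [319.5 234. ]
(0, 27, 42) [395.  339.2]
(array([479.35, 107.85]), np.float32(14.1)) (array([463.85, 257.85]), np.float32(10.85))
A [0.6111 0.2767 0.1781] B [0.5405 0.2624 0.1276] yaw 11.473379959655807
```

```bash
cat > blob.py <<'E'
import cv2,numpy as np
def head(g,u,v,th,r=22):
    w=(g[v-r:v+r,u-r:u+r]<th).astype(np.uint8)
    n,l,st,ce=cv2.connectedComponentsWithStats(w)
    i=min(range(1,n),key=lambda j:np.hypot(*(ce[j]-r))+(1e3 if st[j,4]<25 else 0))
    return (ce[i]+[u-r,v-r]).round(1),st[i,:].tolist()
E
python3 - <<'E'
from blob import *
for f in('w3','w4'):
    g=cv2.imread(f'pics/{f}.png',0)
    for u,v in((479,112),(462,260)):
        print(f,[head(g,u,v,t) for t in(60,90,120,135)])
E
python3 - <<'E'
import cv2
g=cv2.imread('pics/w4.png',0)
print(g[94:128:2,462:498:2]);print(g[244:278:2,446:480:2])
E
```

```text
w3 [(array([479.8, 113.6]), [19, 20, 8, 8, 49]), (array([479.7, 113.7]), [18, 19, 10, 10, 81]), (array([478.2, 113.6]), [9, 11, 25, 26, 472]), (array([478.2, 113.7]), [9, 11, 25, 26, 495])]
[[222 167 166 166 165 165 164 162 161 159 159 181 235 239 238 238 238 238]
 [214 167 165 166 165 166 164 162 158 152 119 118 159 235 239 238 238 238]
 [214 166 167 166 167 166 161 105  96  97  97 100 103 124 213 238 238 238]
 [211 167 166 166 166 161  98  90 101 102 101 101 100  99 120 222 238 238]
 [175 166 167 167 161 101  97 103 102 102 102 101 101 100  99 119 228 238]
 [174 167 167 167 120  83 101 102 102  99  91  86  98 100  99 102 215 238]
 [179 167 167 166  80  93 102 101  97  62  49  48  67  97  97  99 208 238]
 [237 231 181 156  78 101 102 101  81  52  48  48  53  97  99  98 187 237]
 [241 240 240 193  80 105 103 104  77  49  49  48  58 100 102 101 204 239]
 [241 240 240 207  82 104 105 104  86  53  49  50  87 101 101 114 229 238]
 [241 240 240 223  85 106 108 107 106 100  90  98 103 103 103 155 238 238]
 [241 240 240 239 112 100 106 105 106 105 105 103 103 104 116 218 239 238]
 [241 240 
[... 1107 characters left out ...]
16 115 114 114 115 114 138 234 242 242]
 [171 171 196 205 239 185 115 115 115 100 112 113 164 238 243 242 242]
 [169 168 172 175 175 170 150 140 120 120 136 151 181 197 228 239 241]
 [168 168 173 174 171 169 170 170 165 169 170 169 170 172 174 181 241]
 [168 169 173 174 171 168 170 169 168 170 171 169 170 173 172 178 240]
 [167 169 174 173 170 169 169 170 169 171 171 167 169 172 172 183 240]
 [168 169 173 174 171 168 170 168 170 171 170 167 170 173 170 220 240]]Traceback (most recent call last):
  File "<stdin>", line 5, in <module>
  File "blob.py", line 5, in head
    i=min(range(1,n),key=lambda j:np.hypot(*(ce[j]-r))+(1e3 if st[j,4]<25 else 0))
ValueError: min() iterable argument is empty
```

```bash
python3 - <<'E'
import cv2
g=cv2.imread('pics/w4.png',0)
print('col 320',g[148:162,320],g[218:236,320]);print('col 280',g[134:152,280],'col360',g[134:152,360]);print('row148',g[148,246:260],g[148,380:394]);print('row215',g[215,304:336]);print('row180',g[180,290:302],g[180,338:350])
E
sed -i "s/^a,b=circ.*/import sys;U=list(map(float,sys.argv[1:5]));a,b=(U[:2],0),(U[2:],0)/" fit.py; sed -i "s/^im=eyes.*/im=eyes.get_image('wrist')/; s/pics\/w4.png/pics\/w5.png/" fit.py
python3 fit.py 481.8 109 464.7 259
```

```text
col 320 [132 130 131 133 135 134 134 138 158 169 171 172 171 172] [173 171 173 172 172 173 174 167 110  96 125 132 132 133 134 133 133 132]
col 280 [ 61  61  61  62  60  63  69 116 134 183 195 198 198 199 198 198 199 199] col360 [237 237 237 237 238 237 234 190 150 140 139 140 140 140 141 140 141 141]
row148 [ 59  59  59  58  64 102 155 157 139 134 130 124 122 122] [136 137 138 140 149 146 155 221 242 242 241 241 242 242]
row215 [133 132 133 134 125  93  67  65  72 119 161 174 175 176 176 175 174 158
 156 167 170 172 171 168 163 146 133 135 135 133 131 130]
row180 [128 128 129 129 128 114  85  66  64  65  65  63] [171 172 172 169 139 125 135 137 136 136 133 131]Traceback (most recent call last):
  File "fit.py", line 6, in <module>
    R=Ro.from_quat(s['ee_rot'],scalar_first=True).as_matrix();p=s['position']
                   ^
NameError: name 's' is not defined
```

```bash
sed -i "s/^im=eyes.*/im=eyes.get_image('wrist');s=manip.get_state();c=K('wrist')/" fit.py
cat >> fit.py <<'E'
# face frame from studs (slope 35), bracket offset DX along its x as seen
DX=-2.7
yaw=np.arctan2(d[1],d[0]);cs,sn=np.cos(np.radians(35)),np.sin(np.radians(35))
fX=np.array([cs*np.cos(yaw),cs*np.sin(yaw),sn]);fY=np.array([-np.sin(yaw),np.cos(yaw),0]);fZ=np.cross(fX,fY)
O=(A+B)/2-.01125*fX-.0095*fZ
F=np.c_[fX,fY,fZ];cur=br(DX,0,0)
print('O',O.round(4),'bracket origin in face mm',(F.T@(cur-O)*1e3).round(1))
rv=Ro.from_matrix(F@np.c_[X,Y,Z].T).as_rotvec();print('turn needed',rv.round(4))
Rn=F.T   # tcp target in world for bracket at face (x,y,z), aligned
for q in((17,0,30),(17,0,13),(17,0,0),(0,0,0)):
    T=O+F@(np.array(q)+[-DX,0,20.8])/1e3;print(q,'move cm',((T-p)*100).round(2))
print('fX',fX.round(3),'fY',fY.round(3),'fZ',fZ.round(3))
E
python3 fit.py 481.8 109 464.7 259
```

```text
p [0.5883 0.1795 0.2407] X [0.804 0.154 0.574] Z [-0.564 -0.107  0.819]
(-66, 28, 4) [387.  148.4]
(-66, -28, 4) [252.  148.5]
(-50, 10, 4) [342.9 187.3]
(-50, -10, 4) [296.  187.3]
(-60, 0, 4) [319.5 163.3]
(-29.5, 0, 4) [319.5 234. ]
(0, 27, 42) [395.  339.1]
A [0.6137 0.2767 0.1801] B [0.5429 0.2632 0.1297] yaw 10.798773956364503
O [0.5746 0.2692 0.1407] bracket origin in face mm [ 51.9 -90.7  63.1]
turn needed [ 0.001   0.0004 -0.0004]
(17, 0, 30) move cm [-2.65  8.73 -4.71]
(17, 0, 13) move cm [-1.69  8.91 -6.11]
(17, 0, 0) move cm [-0.96  9.05 -7.17]
(0, 0, 0) move cm [-2.32  8.79 -8.15]
fX [0.805 0.153 0.574] fY [-0.187  0.982  0.   ] fZ [-0.563 -0.107  0.819]
```

drive_tool:
  rows:
    - [[0,0,0],[-0.7,3.0,-1.0],5.0]
    - [[0,0,0],[-0.8,2.9,-1.5],5.0]
    - [[0,0,0],[-1.15,2.85,-2.2],5.0]
    - [[0,0,0],[0,0,0],5.0]
    - [[0,0,0],[0,0,0],5.0]
    - [[0,0,0],[0,0,0],5.0]

```text
clock: 10.85
position: [0.5625, 0.2668, 0.1943]
ee_rot: [0.3, -0.089, 0.949, 0.028]
contact_force: [0.4, 0.4, -3.7]
width: 0.0531
gripper_force: 76.2
```

```bash
python3 - <<'E'
from h import *
s0=manip.get_state()['position']
im=eyes.get_image('wrist');s=manip.get_state()['position'];print(s0,s)
im2=eyes.get_image('wrist');print(manip.get_state()['position'])
cv2.imwrite('pics/w6.png',im2[:,:,::-1])
cv2.imwrite('pics/w6c.png',cv2.resize(im2[110:260,220:420,::-1],None,fx=4,fy=4,interpolation=2))
E
```

```text
[0.56250343 0.26676771 0.19425147] [0.56228842 0.26673535 0.19412663]
[0.56203756 0.26675629 0.19390731]
```

View pics/w6c.png

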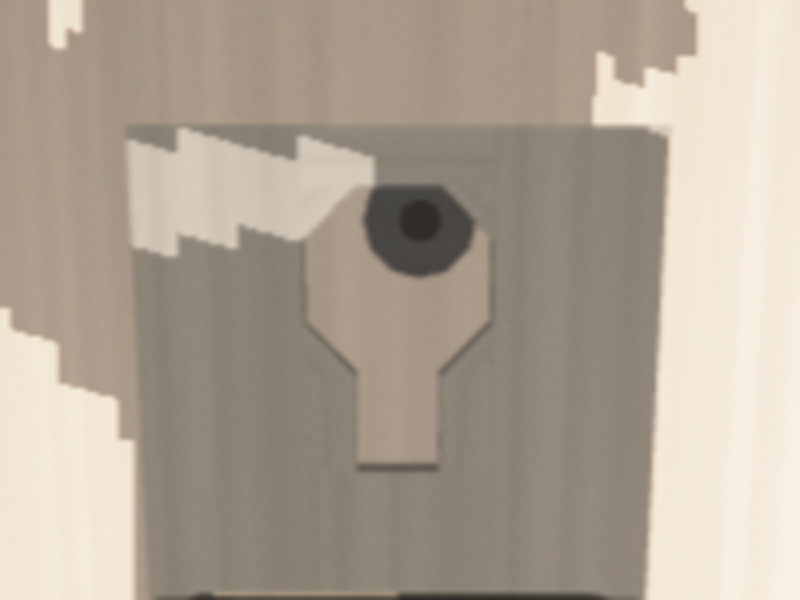

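The close-up shows the lower stud's socket at crop (420,220), which is pixel (325,165). The keyhole centre is at crop (397,277), pixel (319.4,179.4). That's a small offset, and I'll compute it next.

```bash
cat > rel.py <<'E'
import sys
from h import *
from scipy.spatial.transform import Rotation as Ro
# stud pixel, keyhole pixel, expected height of plate underside above the face (mm)
U=list(map(float,sys.argv[1:5]));gap=float(sys.argv[5])
s=manip.get_state();c=K('wrist');R=Ro.from_quat(s['ee_rot'],scalar_first=True).as_matrix();p=s['position']
F=np.c_[-R[:,0],R[:,1],-R[:,2]]
def at(uv,z):   # bracket-frame mm at height z above plate underside (TCP 20.8 above it)
    o,d=ray('wrist',uv,c);o=F.T@(o-p)*1e3+[0,0,20.8];d=F.T@d;return o+d*(z-o[2])/d[2]
k=at(U[2:],4.)
for g in(gap-3,gap,gap+3):
    t=at(U[:2],9.5-g);print(g,'stud',t.round(1),'key',k.round(1),'bracket must move (own x,y mm)',(t-k)[:2].round(1))
print(p.round(4),'X',F[:,0].round(3),'Y',F[:,1].round(3),'Z',F[:,2].round(3))
E
python3 rel.py 325 165 319.4 179.4 31.5
```

```text
28.5 stud [-58.3   2.7 -19. ] key [-53.3  -0.    4. ] bracket must move (own x,y mm) [-5.   2.7]
31.5 stud [-58.1   2.7 -22. ] key [-53.3  -0.    4. ] bracket must move (own x,y mm) [-4.8  2.8]
34.5 stud [-58.    2.8 -25. ] key [-53.3  -0.    4. ] bracket must move (own x,y mm) [-4.7  2.8]
[0.562  0.2668 0.1939] X [0.804 0.153 0.575] Y [-0.187  0.982 -0.   ] Z [-0.565 -0.107  0.818]
```

drive_tool:
  rows:
    - [[0,0,0],[-0.44,0.2,-0.28],5.0]
    - [[0,0,0],[0.35,0.07,-0.5],5.0]
    - [[0,0,0],[0.45,0.08,-0.65],5.0]
    - [[0,0,0],[0,0,0],5.0]
    - [[0,0,0],[0,0,0],5.0]

```text
clock: 11.58
position: [0.5648, 0.2711, 0.1783]
ee_rot: [0.299, -0.09, 0.949, 0.028]
contact_force: [0.4, -0.8, -4.0]
width: 0.0531
gripper_force: 76.2
```

```bash
cat > look.py <<'E'
from h import *
import subprocess,sys
from blob import head
for i in range(2): im=eyes.get_image('wrist')
g=cv2.cvtColor(im,cv2.COLOR_RGB2GRAY);s=manip.get_state();print(s['clock'],s['position'].round(4),s['contact_force'].round(1),s['width'])
cv2.imwrite('pics/look%d.png'%int(s['clock']*100),im[:,:,::-1])
print('40:',end='')
for t in(45,55,75,90):
    w=(g[145:215,295:345]<t).astype(np.uint8);n,l,st,ce=cv2.connectedComponentsWithStats(w)
    print(t,[((ce[j]+[295,145]).round(1).tolist(),st[j].tolist()) for j in range(1,n) if st[j,4]>12])
print(g[155:235:3,319],'slot/edge col'); print(g[180,285:355:2])
E
python3 look.py
```

```text
11.675 [0.5648 0.2711 0.1787] [-0.3 -0.4 -4.1] 0.053066818496469395
40:45 [([316.9, 180.3], [17, 31, 10, 10, 76])]
55 [([316.7, 180.2], [16, 30, 12, 11, 98])]
75 [([316.7, 179.9], [8, 20, 29, 30, 658])]
90 [([316.8, 179.9], [7, 20, 30, 31, 692])]
[124 142 143 137  65  66  65  44  40  40  49  67  65  70 143 144 143 143
 143 144 143 143 143 141  90 122 122] slot/edge col
[120 118 119 121 121 113 147 148 121  65  64  63  64  54  40  39  40  41
  41  61  64  65  66  69 135 146 146 148 143 116 124 123 120 123 126]
```

```bash
python3 rel.py 316.8 180.1 319.4 179.4 17
```

```text
14.0 stud [-52.3  -1.2  -4.5] key [-53.3  -0.    4. ] bracket must move (own x,y mm) [ 1.  -1.2]
17.0 stud [-52.1  -1.2  -7.5] key [-53.3  -0.    4. ] bracket must move (own x,y mm) [ 1.3 -1.2]
20.0 stud [-51.8  -1.2 -10.5] key [-53.3  -0.    4. ] bracket must move (own x,y mm) [ 1.5 -1.2]
[0.5648 0.2711 0.1787] X [0.804 0.155 0.574] Y [-0.188  0.982 -0.001] Z [-0.564 -0.108  0.819]
```

drive_tool:
  rows:
    - [[0,0,0],[0.13,-0.1,0.07],5.0]
    - [[0,0,0],[0.2,0.04,-0.29],5.0]
    - [[0,0,0],[0.2,0.04,-0.29],5.0]
    - [[0,0,0],[0.11,0.02,-0.16],5.0]
    - [[0,0,0],[0,0,0],5.0]

```text
clock: 12.3
position: [0.5711, 0.271, 0.1715]
ee_rot: [0.299, -0.09, 0.95, 0.028]
contact_force: [-0.1, 0.2, -3.6]
width: 0.0526
gripper_force: 76.2
```

```bash
python3 look.py | head -4;python3 rel.py 319.4 179.4 319.4 179.4 8 | tail -1
```

```text
12.4 [0.5711 0.271  0.1718] [ 0.2  0.  -3.6] 0.05294353036735103
40:45 [([319.6, 179.6], [20, 30, 11, 11, 91])]
55 [([319.5, 179.5], [19, 29, 12, 12, 119])]
75 [([319.7, 179.8], [9, 19, 32, 32, 728])]
[0.5711 0.271  0.1718] X [0.804 0.155 0.573] Y [-0.188  0.982 -0.001] Z [-0.563 -0.107  0.819]
```

The stud head is centred in the keyhole at (319.6,179.7) and level with the plate. I'll lower it to the face.

drive_tool:
  rows:
    - [[0,0,0],[0.11,0.02,-0.16],5.0]
    - [[0,0,0],[0.11,0.02,-0.16],5.0]
    - [[0,0,0],[0,0,0],5.0]

```text
clock: 12.78
position: [0.5733, 0.2714, 0.1685]
ee_rot: [0.299, -0.09, 0.949, 0.028]
contact_force: [0.0, -0.2, -5.1]
width: 0.0531
gripper_force: 76.2
```

drive_tool:
  rows:
    - [[0,0,0],[0.06,0.01,-0.08],5.0]
    - [[0,0,0],[0,0,0],5.0]

```text
clock: 13.02
position: [0.5739, 0.2715, 0.1679]
ee_rot: [0.299, -0.09, 0.949, 0.028]
contact_force: [-1.4, 0.2, -5.6]
width: 0.053
gripper_force: 76.2
```

drive_tool:
  rows:
    - [[0,0,0],[0.06,0.01,-0.08],5.0]
    - [[0,0,0],[0,0,0],5.0]

```text
clock: 13.28
position: [0.5745, 0.2716, 0.1671]
ee_rot: [0.299, -0.09, 0.949, 0.028]
contact_force: [-0.1, -0.1, -3.4]
width: 0.053
gripper_force: 76.2
```

drive_tool:
  rows:
    - [[0,0,0],[0.06,0.01,-0.08],5.0]
    - [[0,0,0],[0,0,0],5.0]

```text
clock: 13.52
position: [0.5751, 0.2717, 0.1663]
ee_rot: [0.299, -0.09, 0.949, 0.028]
contact_force: [-0.0, -0.3, -4.2]
width: 0.0532
gripper_force: 76.2
```

drive_tool:
  rows:
    - [[0,0,0],[0.06,0.01,-0.08],5.0]
    - [[0,0,0],[0,0,0],5.0]

```text
clock: 13.78
position: [0.5753, 0.2718, 0.1661]
ee_rot: [0.3, -0.09, 0.949, 0.028]
contact_force: [-4.7, -1.1, 0.3]
width: 0.0531
gripper_force: 77.1
```

```bash
python3 look.py | head -4
```

```text
13.875 [0.5753 0.2718 0.166 ] [-5.6 -0.7  1.8] 0.052923326438180124
40:45 [([320.1, 180.7], [20, 30, 11, 12, 98])]
55 [([320.1, 180.7], [19, 30, 13, 12, 125])]
75 [([322.3, 181.4], [10, 19, 32, 33, 655])]
```

Contact is with the face: the head is still centred and the normal force is about 8 N. Sliding down the slope.

drive_tool:
  rows:
    - [[0,0,0],[-0.34,-0.06,-0.24],5.0]
    - [[0,0,0],[-0.34,-0.06,-0.24],5.0]
    - [[0,0,0],[-0.34,-0.07,-0.25],5.0]
    - [[0,0,0],[-0.2,-0.04,-0.14],5.0]
    - [[0,0,0],[0,0,0],5.0]

```text
clock: 14.5
position: [0.5646, 0.2704, 0.1585]
ee_rot: [0.301, -0.091, 0.949, 0.029]
contact_force: [-2.1, 1.2, 5.2]
width: 0.0533
gripper_force: 77.4
```

```bash
sed -i 's/145:215,295:345/145:245,295:345/' look.py; python3 look.py | head -5
```

```text
14.6 [0.5646 0.2704 0.1585] [-2.2  0.6  5. ] 0.052975212527308455
40:45 [([318.0, 212.4], [18, 62, 11, 12, 106])]
55 [([318.0, 212.3], [17, 61, 13, 13, 134])]
75 [([317.9, 211.7], [7, 51, 33, 32, 820])]
90 [([317.9, 211.8], [7, 51, 33, 33, 864])]
```

drive_tool:
  rows:
    - [[0,0,0],[-0.16,-0.07,-0.11],5.0]
    - [[0,0,0],[-0.16,-0.03,-0.11],5.0]
    - [[0,0,0],[0,0,0],5.0]

```text
clock: 14.98
position: [0.5613, 0.2694, 0.1561]
ee_rot: [0.301, -0.091, 0.949, 0.029]
contact_force: [-1.3, 0.6, 5.2]
width: 0.0533
gripper_force: 77.4
```

```bash
python3 look.py | head -5
```

```text
15.075 [0.5613 0.2694 0.1561] [-2.8 -0.3  5. ] 0.052640975652225565
40:45 [([319.0, 222.0], [19, 72, 11, 11, 102])]
55 [([318.8, 222.0], [18, 71, 13, 13, 133])]
75 [([318.9, 221.2], [8, 61, 33, 32, 800])]
90 [([318.8, 221.3], [8, 60, 33, 33, 836])]
```

drive_tool:
  rows:
    - [[0,0,0],[-0.12,-0.02,-0.09],5.0]
    - [[0,0,0],[0,0,0],5.0]

```text
clock: 15.32
position: [0.5611, 0.2694, 0.156]
ee_rot: [0.302, -0.091, 0.949, 0.029]
contact_force: [-0.3, 1.3, 5.9]
width: 0.0529
gripper_force: 77.2
```

drive_tool:
  rows:
    - [[0,0,0],[-0.08,-0.02,-0.06],5.0]
    - [[0,0,0],[0,0,0],5.0]

```text
clock: 15.58
position: [0.561, 0.2694, 0.156]
ee_rot: [0.303, -0.091, 0.948, 0.029]
contact_force: [3.0, -0.3, 7.1]
width: 0.053
gripper_force: 77.2
```

```bash
python3 look.py | head -5
```

```text
15.675 [0.561  0.2694 0.156 ] [ 2.3 -0.5  5.3] 0.053376112095934035
40:45 [([318.8, 222.8], [19, 72, 11, 12, 101])]
55 [([318.8, 222.6], [18, 72, 13, 12, 130])]
75 [([318.8, 221.9], [8, 61, 32, 32, 803])]
90 [([318.6, 221.9], [7, 61, 34, 33, 839])]
```

It has stopped moving (stud at row 222.7, down-slope force rising), so it is home. Relax, release and back off along the face normal.

drive_tool:
  rows:
    - [[0,0,0],[0.12,0.02,0.09],5.0]
    - [[0,0,0],[0,0,0],7.0]
    - [[0,0,0],[0,0,0],7.0]
    - [[0,0,0],[0,0,0],7.0]

```text
clock: 16.18
position: [0.5592, 0.2682, 0.1535]
ee_rot: [0.299, -0.09, 0.95, 0.028]
contact_force: [0.3, -0.5, -0.0]
width: 0.0702
gripper_force: 0.0
```

```bash
python3 look.py | head -5
```

```text
16.275 [0.5593 0.2683 0.1537] [-0.1  0.2 -0.8] 0.07000362462624958
40:45 [([320.8, 230.1], [21, 80, 11, 11, 98])]
55 [([320.8, 230.1], [20, 79, 13, 13, 132])]
75 [([320.7, 229.2], [10, 69, 32, 31, 795])]
90 [([320.7, 229.1], [9, 68, 34, 32, 830])]
```

drive_tool:
  rows:
    - [[0,0,0],[-0.6,-0.1,0.8],7.0]
    - [[0,0,0],[-1.7,-0.3,2.5],7.0]
    - [[0,0,0],[-2.8,-0.5,4.1],7.0]
    - [[0,0,0],[-2.8,-0.5,4.1],7.0]
    - [[0,0,0],[0,0,0],7.0]
    - [[0,0,0],[0,0,0],7.0]

```text
clock: 17.02
position: [0.48, 0.2542, 0.2691]
ee_rot: [0.299, -0.09, 0.949, 0.028]
contact_force: [0.3, -0.2, -1.1]
width: 0.0701
gripper_force: 0.0
```

```bash
python3 - <<'E'
from h import *
s=manip.get_state();print(s['position'],s['contact_force'].round(1))
im=snap('wrist','end.png');c=K('wrist')
# bracket lower keyhole / plate corners expected at home, from the stud-based face frame
g=cv2.cvtColor(im,cv2.COLOR_RGB2GRAY)
w=(g<60).astype(np.uint8);n,l,st,ce=cv2.connectedComponentsWithStats(w[60:260,240:400])
print([(ce[j].round(1)+[240,60],st[j].tolist()) for j in range(1,n) if 15<st[j,4]<2500])
f=cv2.resize(g[90:260,240:400],None,fx=.5,fy=.5,interpolation=3)
for u in(300,319,340): print(u,g[80:250:3,u])
t=snap('top','topend.png');o=cv2.imread('pics/top0.png')[:,:,::-1]
d=np.abs(t.astype(int)-o).mean(2)
for n_,(u0,u1,v0,v1) in dict(b2=(303,338,234,284),b3=(343,380,232,282),gin=(230,265,150,195),beaker=(290,326,150,190),shot=(355,378,172,196)).items(): print(n_,d[v0:v1,u0:u1].mean().round(1),(d[v0:v1,u0:u1]>40).sum())
E
```

```text
[0.48003238 0.2542138  0.26905418] [ 0.3 -0.2 -1.1]
[(array([294.8, 211.6]), [53, 149, 5, 7, 25]), (array([316.3, 219.6]), [63, 159, 25, 3, 41])]
300 [233 234 233 234 234 234 234 235 235 235 235 235 234 235 236 235 236 235
 235 236 236 235 170 201 205 206 205 205 141 140 140 140 140 139 140 140
 139 139 140 139 141 140 140  84 117 130  64  61  64  69  69  76  83  86
  89  95  94]
319 [233 233 233 234 234 234 234 234 234 234 234 234 234 234 234 234 235 235
 235 235 235 218 169 208 207 213 168 167 168 167 167 167 168 166 106  82
  64  57  78  80 136 139 137  72 122 129  61  60  61  66  71  75  79  86
  90  95  95]
340 [230 231 232 231 232 232 232 233 233 233 234 234 234 234 234 235 235 235
 236 236 237 190 169 206 211 212 211 212 212 212 213 213 212 147 144 144
 143 143 144 143 141 142 137  76 123 141  69  62  65  70  73  77  81  88
  92 236 245]
b2 9.8 99
b3 9.8 100
gin 3.0 0
beaker 3.0 0
shot 3.0 0
```

```bash
python3 - <<'E'
from h import *
from scipy.spatial.transform import Rotation as Ro
s=manip.get_state();c=K('wrist');p=s['position'];R=Ro.from_quat(s['ee_rot'],scalar_first=True).as_matrix();F=np.c_[-R[:,0],R[:,1],-R[:,2]]
p0=np.array([.561,.2694,.156]);off=F.T@(p-p0)*1e3;H=20.8+off[2];print(off.round(1))
def at(uv,z):
    o,d=ray('wrist',uv,c);o=F.T@(o-p)*1e3+[0,0,H];d=F.T@d;return o+d*(z-o[2])/d[2]
g=cv2.imread('pics/end.png',0)
print(g[140:165,319],g[176:204,319],g[186,295:345],g[175,285:355])
w=(g[176:206,300:340]<110);ys,xs=np.nonzero(g[178:200,300:340]<110);print(xs.mean()+300,ys.min()+178,ys.max()+178,xs.min()+300,xs.max()+300)
for n,v,z in(('edge-66',147.5,4),('edge-66 low',144.5,0),('oct-60',157.5,4),('head near',181,9.5),('head far',198.5,9.5)):print(n,at((318,v),z).round(1))
E
```

```text
[ -3.9  -0.  138.5]
[235 235 234 217 180 169 169 169 188 207 210 208 206 205 208 212 224 185
 168 167 167 166 166 166 167] [168 166 167 166 166 162 106  84  82  82  82  77  63  58  57  57  57  62
  78  83  81  80  87 124 135 138 138 138] [140 140 140 141 140 139 136 135 136 136 139 139 139 140 137 135 112  86
  81  81  81  82  81  81  82  83  80  82  82  81  87 114 134 140 140 141
 141 140 140 138 139 141 144 146 145 144 141 140 142 153] [149 142 137 139 140 142 143 143 145 142 139 139 140 142 140 139 136 136
 137 137 139 137 143 158 168 169 169 169 170 169 170 169 168 168 167 166
 165 166 166 168 169 171 169 168 157 146 141 142 139 138 140 147 188 212
 214 211 208 205 207 209 209 208 206 203 203 205 206 217 234 240]
318.46188340807174 182 198 310 326
edge-66 [-67.   -1.1   4. ]
edge-66 low [-69.3  -1.2   0. ]
oct-60 [-59.2  -1.2   4. ]
head near [-40.9  -1.2   9.5]
head far [-26.8  -1.2   9.5]
```

The check agrees with fully home to within 1–2 mm: the head sits about 33.2 mm from the plate's lower edge, against 33.25 mm nominal, and it is centred across the slot. Handing in.

```bash
python3 -c "
from h import *
print(job.sign_off(), manip.get_state()['clock'])"
```

```text
the job is handed in; nothing more can be done
the job is handed in; nothing more can be done
```

I spun all three rollers and hung the free-running bracket (the leftmost) on the studs, slid home to within about 1–2 mm by the wrist camera. The two that drag are still lying on the mat, the glassware was not moved, and the job is handed in; no verdict came back.

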